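Close and pin the stitch-pricking jig

TASK

Swing the lid of the clamshell pricking jig shut, then take the collared locking pin out of the wooden tool block and push it down through the hole in the lid into the hole of the base until its collar sits flat on the lid. A spring plunger lifts the lid ajar, so keep pressing down on the pin and finish while still holding it, with the two halves pressed fully shut. Leave the other tools in the block and everything else on the bench where they are.

Things in the scene. Friction and masses are not known exactly. Their poses are not given: they have to be found in the camera images.
- jig: The fixed lower half of the jig: a steel block 120 (x) x 150 (y) x 30 mm high on the bench, with a pale wooden insert on top. Origin at the centre of its underside, z up. The lid is hinged along its +y edge; the vertical through hole for the pin lies near the -y edge, at (0, -55) mm.
- lid (a joint): Opening angle of the aluminium lid (rad): 0 = fully shut, about 1.57 = upright, stop at 1.9; it opens up and over towards the jig's +y side. A stiff hinge holds it where it is left, but near shut it lands on a brass spring plunger (97 mm from the hinge, 8 mm travel, 10 N when flush): pressed shut and let go it rises to about 0.06. About 8 N down at its hole shuts it, at least 5 N keeps it shut.
- lid_hinge (a point): Middle of the hinge axis, fixed, 35 mm above the bench, at (0, 75) mm in the jig's frame; the axis runs along the jig's x. The lid is a 10 mm plate, 100 mm wide along the hinge, reaching from 5 to 147 mm from the axis, which lies half-way through its thickness: its outer face (top when shut) is 5 mm off the axis plane. Dark stitch marks dot the lid.
- lid_hole (a point): Centre of the lid's 16 mm round pin hole, on the lid's outer face (the top when shut, then 40 mm above the bench), 130 mm from the hinge axis. z axis normal to the lid, up when shut. It moves with the lid.
- jig_hole (a point): Centre of the mouth of the 16 mm round through hole in the base, on the base's top face, 30 mm above the bench. The lid hole comes to lie right above it when the lid is shut.
- block: Fixed wooden tool block 170 (x) x 50 (y) x 50 mm high, origin at the centre of its underside. Three 16 mm through holes in a row along its x at -55, 0 and +55 mm; one tool stands in each, in any order.
- pin: The steel locking pin, 84 mm long, about 150 g, upright: a 12 mm shank with tapered tip (34 mm), then a flat collar 28 mm across and 4 mm thick, then a cylindrical head 20 mm across and 46 mm tall. It is the only tool with a flat collar. It stands in the block with the collar on the block's top. Origin at the shank's tip, z up along the pin.
- pin_head (a point): Centre of the pin's head, where it is gripped: 27 mm above the collar's underside, 61 mm above the tip.
- pin_collar (a point): Centre of the underside of the pin's collar, 34 mm above the tip.
- setter_center (a point): Rivet setter, stays in the block: plain steel cylinder without a collar, 22 mm across and 62 mm tall above the block. Point at the cylinder's centre.
- awl_center (a point): Hand tool with a pear-shaped wooden handle, stays in the block: 30 mm across, 54 mm tall above the block. Point at the handle's centre.
- spool_center (a point): Thread spool standing on the bench, bystander, 44 mm across and 50 mm tall. Point at its centre.
- glue_center (a point): White glue bottle with blue cap, bystander, 60 mm across and 150 mm tall. Point at its centre.
- tin_center (a point): Steel tin, bystander, 72 mm across and 60 mm tall. Point at its centre.
- slicker_center (a point): Turned dark wooden edge slicker, bystander, 44 mm across and 65 mm tall. Point at its centre.
- mallet: Hammer lying on the bench, bystander. Origin below its middle.
- driver: Screwdriver lying on the bench, bystander. Origin below its middle.

How it is judged:
On the way, in this order (a step that is already met when the one before it is completed fails the run):
1. the lid has been swung down onto the spring plunger (at most 0.12 rad open), the pin not yet through it (value of joint lid below 0.12 rad and distance between pin_collar and lid_hole above 0.025 m), for 0.2 s.
2. the pin is through the lid hole and in the base hole (distance between pin_collar and lid_hole below 0.008 m and z of pin in the frame of jig_hole below -0.008 m and horizontal distance between pin and jig_hole below 0.005 m), for 0.1 s.
At the end, for the whole second after the job is handed in: Still gripping and pressing: lid within 0.02 rad of shut; pin upright within 0.12 rad, tip 18 mm or more down the base hole and within 5 mm of its axis, collar within 3.5 mm of home, bearing on the jig with over 3 N, fingers on it with over 3 N; pin at rest (under 0.02 m/s) (value of joint lid below 0.02 rad and z of pin_collar in the frame of jig below 0.0435 m and z of pin in the frame of jig_hole below -0.018 m and horizontal distance between pin and jig_hole below 0.005 m and angle between pin's own z axis and vertical below 0.12 rad and contact force between pin and jig above 3 N and contact force between the fingers and pin above 3 N and linear speed of pin below 0.02 m/s); the arm keeps its last pose, push and grip.
It fails at once if another tool of the block is moved by more than 25 mm (distance of any of setter_center, awl_center from where it was at the start of the episode above 0.025 m).
It fails at once if a bystander is moved by more than 30 mm (distance of any of spool_center, glue_center, tin_center, slicker_center, mallet, driver from where it was at the start of the episode above 0.03 m).
It also fails if it takes over 59 s, if anything falls off the work surface, if the arm or the gripper's body presses on something with over 40 N, if the wrist force passes 120 N, or if a joint passes its speed limit or range.

ROBOT

A 6-joint arm with a two-finger parallel gripper is mounted at the origin on the work surface. World frame = base frame: x ahead of the robot, y to its left, z up, the work surface at z = 0. Lengths are in m, angles in rad, forces in N, time in s.
With the tool pointing down it reaches from about 0.375 to 0.9 m from the base axis. Payload 3.1 kg.
Tool frame: the origin (TCP) lies midway between the tips of the shut fingers; the grasp point (between the pads) lies 19 mm behind it (robot.grip_depth is the distance from the TCP to the grasp point, in m); z points along the fingers, y is the direction in which the jaws open and shut (so a half turn about z gives the same grasp; the last joint's range is limited). The gripper opens to 87 mm and grips with 3 to 60 N. Pads are 19 mm wide; open, the fingers measure 117 mm over their backs; the gripper's body (75 mm by 190 mm) begins 51 mm behind the grasp point.
Start: joints at [-0.178, 0.527, 1.433, -0, 1.181, -0.178], TCP at [0.625, 0, 0.192] pointing down, gripper open.
Joint ranges: [-3.08, 3.08], [-0.75, 2.2], [0.22, 2.44], [-1.43, 4.57], [0, 2.65], [-2.85, 2.85]. Speed limits (rad/s): [2.79, 2.79, 3.14, 3.14, 3.14, 3.14].

INTERFACE

Orientations are given as a unit quaternion [x, y, z, w].
In Python, from rig import robot gives the robot as it stands.
- The arm moves only by the tool carry_out, never from a script. Its arguments are lists of equal length, an entry for each row: "dr": the turn, a rotation vector about the world's x, y, z in rad, a list of three; "translation": the shift along the world's x, y, z in cm, a list of three; "grip": the opening, from 0 (shut) to 1 (fully open). A call has 1 to 20 rows; each row is the pose to reach, as a shift and turn from the pose commanded when the call began; what a row does not reach only later rows make up. A row lasts 1/12 s, in which the tool goes at most 41.7 mm and 7.16 degrees, less where a joint would pass 70% of its speed; a pose out of reach is approached as far as the arm can. A call with a gripper value outside its range is refused whole. The fingers move at their own pace and stop on an object; "newtons" is the grip in N (left out, the last holds). Time passes only in rows, so rows that repeat a pose let the fingers close. It gives the time, the measured TCP pose, the force and the opening at its end, in the units of the state.
- robot.get_obs(): the state, without advancing time (a new reading comes with each control period).
- robot.camera(name): name is "scene" or "side" or "wrist"; returns a dict with "color" (400x640x3 uint8, blue, green, red), "camera_matrix" (3x3 intrinsics, pixels), "dist_coeffs" ([k1, k2, p1, p2, k3] as OpenCV has them; the pictures are not rectified), "T" (4x4, takes a point from camera to world coordinates). Camera axes: x right, y down, z forward; pixel columns grow to the right and rows downward; lengths in m; the calibration is good to about 2 mm. A picture is of the moment at which its call begins. There is no depth.
- robot.hand_in(): hands the job in, once; it reports no verdict.
The state is a dict: "time": time; "q": joint angles; "joint_velocities": joint speeds; "joint_torque": joint torques, N m; "position": TCP position; "tool_rot": TCP orientation; "ft_force": force on the tool from outside, world axes, zero at the start; "moment": the same for the moment, N m; "grip_width": finger opening in m.
Only numpy, scipy, OpenCV 4.12 (cv2) and the standard library are available. Lean on these libraries where they do the work, as an engineer would, in place of code of your own. Each camera call takes 0.05 s, during which the arm holds its last target. There are 200 camera calls.

## Working session

There is one attempt and no reset: what is moved stays moved. The work goes in short steps, Python scripts to look and compute and a tool call to move; the robot and the scene stay as the last step left them, time stands still between calls to the robot, and variables do not carry over. Pictures are saved under pics/ and viewed, about 8 in all and at most 12, crops included, and the job is handed in when it is done.

Besides the shell and the picture viewer there is one more tool, called after "Request:" by a JSON object that holds its "name" and its "arguments". carry_out: Moves the arm, as the interface text tells. Its arguments: {"type":"object","properties":{"dr":{"type":"array"},"translation":{"type":"array"},"grip":{"type":"array"},"newtons":{"type":"number"}},"required":["dr","translation","grip"]}

```bash
mkdir -p pics; cat > h.py <<'E'
import numpy as np, cv2
from rig import robot
from scipy.spatial.transform import Rotation as R
def ray(c,uv):
    p=cv2.undistortPoints(np.array([[uv]],float),c["camera_matrix"],c["dist_coeffs"])[0,0]
    d=c["T"][:3,:3]@np.array([p[0],p[1],1]); return c["T"][:3,3],d/np.linalg.norm(d)
def onz(c,uv,z):
    o,d=ray(c,uv); return o+d*(z-o[2])/d[2]
def proj(c,P):
    Ti=np.linalg.inv(c["T"]); r,_=cv2.Rodrigues(Ti[:3,:3])
    return cv2.projectPoints(np.array(P,float).reshape(-1,1,3),r,Ti[:3,3],c["camera_matrix"],c["dist_coeffs"])[0][:,0]
def tri(a,b):
    (o1,d1),(o2,d2)=a,b
    s=np.linalg.lstsq(np.c_[d1,-d2],o2-o1,rcond=None)[0]
    p,q=o1+d1*s[0],o2+d2*s[1]; return (p+q)/2,np.linalg.norm(p-q)
E
python3 - <<'E'
from h import *
import pickle
cs={n:robot.camera(n) for n in("scene","side","wrist")}
pickle.dump(cs,open("c0.pkl","wb"))
for n,c in cs.items():
    cv2.imwrite(f"pics/{n}0.png",c["color"]); print(n,c["T"].round(3).tolist(),c["camera_matrix"][0,0])
print(robot.get_obs())
E
```

```text
scene [[-0.281, 0.649, -0.707, 1.354], [0.96, 0.182, -0.215, 0.24], [-0.011, -0.739, -0.674, 0.819], [0.0, 0.0, 0.0, 1.0]] 424.11412123156225
side [[-0.707, -0.371, 0.602, -0.268], [-0.707, 0.358, -0.61, 0.829], [0.01, -0.857, -0.515, 0.803], [0.0, 0.0, 0.0, 1.0]] 511.8759905906371
wrist [[1.0, 0.0, -0.002, 0.626], [-0.001, -0.965, -0.26, 0.072], [-0.002, 0.26, -0.965, 0.384], [0.0, 0.0, 0.0, 1.0]] 323.2701820392674
{'time': 0.15, 'q': array([-1.78496333e-01,  5.28252883e-01,  1.43360493e+00,  1.48989523e-05,
        1.18139738e+00, -1.78482217e-01]), 'joint_velocities': array([-0.00044131, -0.00166788, -0.00413839, -0.00127453, -0.00056488,
       -0.00065325]), 'joint_torque': array([ 9.14956272e-04, -4.40429199e+01, -1.76841742e+01,  6.33679633e-02,
        5.52540855e-02, -1.06930895e-04]), 'position': array([6.24392425e-01, 1.46071866e-04, 1.91697285e-01]), 'tool_rot': array([ 7.07113532e-01,  7.07099542e-01, -4.68438711e-04, -6.86744890e-04]), 'ft_force': array([ 0.20010661,  0.54742227, -0.59476366]), 'moment': array([0.01674701, 0.00212625, 0.04164294]), 'grip_width': 0.08672753263418972}
```

View pics/scene0.png

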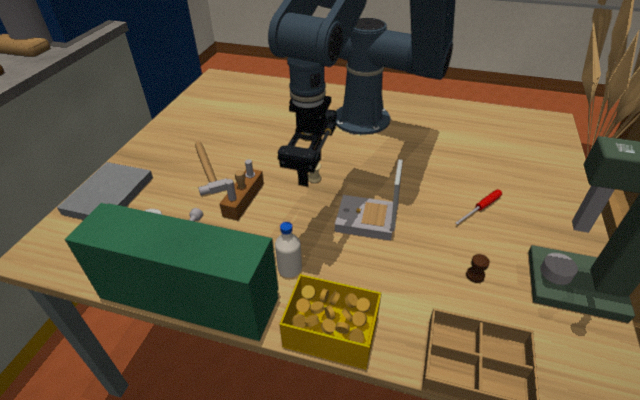

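View pics/side0.png

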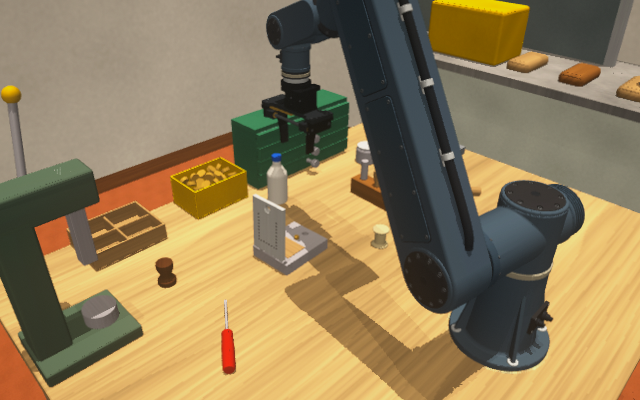

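Scene view: the jig is at about (365,215) with its lid upright on the right, and the block at about (242,193) with three tools. The spool is at (314,177) and the glue at (288,250). I'll enlarge the block and jig.

```bash
python3 - <<'E'
from h import *
import pickle
cs=pickle.load(open("c0.pkl","rb"))
s=cs["scene"]["color"];d=cs["side"]["color"];w=cs["wrist"]["color"]
f=lambda im,x,y,W,H:cv2.resize(im[y:y+H,x:x+W],(400,300),interpolation=cv2.INTER_CUBIC)
m=np.vstack([np.hstack([f(s,190,150,88,66),f(s,325,155,100,75+12)]),np.hstack([f(d,240,185,100,87),cv2.resize(w,(400,300))])])
cv2.imwrite("pics/m0.png",m)
for P in([.625,0,0],[.625,.1,.0],[.7,0,0]): print(P,[proj(cs[n],P).round()[0].tolist() for n in("scene","side","wrist")])
E
```

```text
[0.625, 0, 0] [[312.0, 239.0], [298.0, 217.0], [326.0, 185.0]]
[0.625, 0.1, 0.0] [[349.0, 246.0], [272.0, 231.0], [326.0, 97.0]]
[0.7, 0, 0] [[303.0, 260.0], [281.0, 207.0], [389.0, 185.0]]
```

View pics/m0.png

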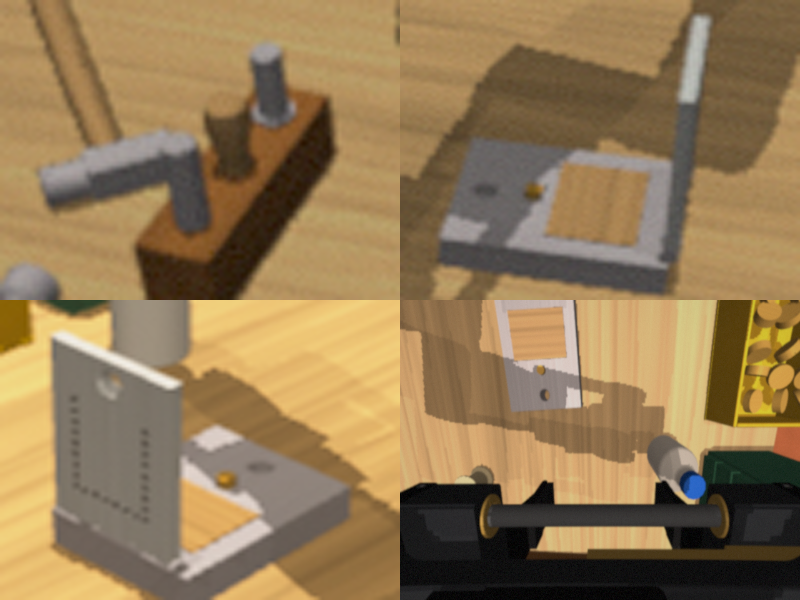

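```bash
python3 - <<'E'
from h import *
import pickle
cs=pickle.load(open("c0.pkl","rb"));s=cs["scene"];w=cs["wrist"];d=cs["side"]
def p(n,c,uv,z): print(n,onz(c,uv,z).round(4))
p("jhole s",s,(346.2,210),.03);p("jhole w",w,(232,127),.03)
p("jhole side",d,(240+260/4,185+167/3.45),.03)
for n,uv in(("nl",(335,224.6)),("nr",(392,231.8)),("fl",(343.75,195.6))):p("j "+n,s,uv,.03)
p("jw ll",w,(179,148),.03);p("jw lr",w,(290,141),.03)
for uv in((220.4,203.2),(263.3,171.3),(236.2,207.6)):p("blk",s,uv,.05)
p("collar",s,(250,174.8),.052);p("headtop",s,(248.5,161.4),.1)
p("awl top",s,(240,174),.104);p("setter top",s,(229.5,182),.112)
p("spool",s,(314,170),.05);p("lid top",s,(325+300/4,155+20/3.45),.18)
p("glue top",s,(287,226),.15);p("glue w",w,(470,247),.15);p("mallet",s,(213,187),.03);p("mall end",s,(200,145),.02)
E
```

```text
jhole s [0.5239 0.0678 0.03  ]
jhole w [0.5255 0.0679 0.03  ]
jhole side [0.5227 0.0715 0.03  ]
j nl [0.5865 0.0527 0.03  ]
j nr [0.5721 0.2006 0.03  ]
j fl [0.4677 0.0471 0.03  ]
jw ll [0.4671 0.0459 0.03  ]
jw lr [0.5863 0.0535 0.03  ]
blk [ 0.6108 -0.2627  0.05  ]
blk [ 0.448  -0.2028  0.05  ]
blk [ 0.6154 -0.2139  0.05  ]
collar [ 0.4763 -0.233   0.052 ]
headtop [ 0.4754 -0.2318  0.1   ]
awl top [ 0.5399 -0.2287  0.104 ]
setter top [ 0.5879 -0.2362  0.112 ]
spool [ 0.4018 -0.0602  0.05  ]
lid top [0.4684 0.1883 0.18  ]
glue top [ 0.7364 -0.0204  0.15  ]
glue w [ 0.7358 -0.0201  0.15  ]
mallet [ 0.5331 -0.328   0.03  ]
mall end [ 0.3362 -0.477   0.02  ]
```

Request:
{"name": "carry_out", "arguments": {"dr": [[0,0,0.0],[0,0,0.02],[0,0,0.04],[0,0,0.06],[0,0,0.08],[0,0,0.08],[0,0,0.08],[0,0,0.08],[0,0,0.08],[0,0,0.08],[0,0,0.08],[0,0,0.08],[0,0,0.08],[0,0,0.08],[0,0,0.08]], "translation": [[0,0,3],[0,0,6],[-1,2,8],[-3,5,9],[-5,8,9],[-7,11,9],[-9,14,9],[-10.5,17,9],[-11.5,20,9],[-11.5,23,9],[-11.5,25,9],[-11.5,25.5,6],[-11.5,25.5,3],[-11.5,25.5,0],[-11.5,25.5,-3]], "grip": [0.5,0.2,0,0,0,0,0,0,0,0,0,0,0,0,0]}}

```text
time: 1.4
position: [0.5096, 0.2554, 0.1612]
tool_rot: [0.678, 0.735, 0.0, 0.0]
ft_force: [1.2, 0.0, -1.2]
grip_width: 0.0017
```

Request:
{"name": "carry_out", "arguments": {"dr": [[0,0,0],[0,0,0],[0,0,0],[0,0,0],[0,0,0],[0,0,0],[0,0,0],[0,0,0],[0,0,0],[0,0,0],[0,0,0],[0,0,0],[0,0,0],[0,0,0],[0,0,0],[0,0,0],[0,0,0],[0,0,0],[0,0,0],[0,0,0]], "translation": [[0,-1.5,-1.7],[0,-3,-1.7],[0,-4.3,-1.65],[0.1,-5.2,-1.7],[0.2,-6.2,-1.7],[0.2,-7.2,-1.9],[0.3,-8.3,-2.2],[0.4,-9.3,-2.6],[0.5,-10.3,-3.1],[0.6,-11.2,-3.7],[0.7,-12.1,-4.4],[0.8,-12.9,-5.2],[0.8,-13.6,-6.0],[0.9,-14.2,-6.9],[0.9,-14.7,-7.9],[0.9,-15.1,-8.9],[0.9,-15.5,-9.9],[0.9,-15.7,-10.9],[0.9,-15.8,-11.7],[0.9,-15.8,-12.2]], "grip": [0,0,0,0,0,0,0,0,0,0,0,0,0,0,0,0,0,0,0,0]}}

```text
time: 3.07
position: [0.5182, 0.0969, 0.039]
tool_rot: [0.678, 0.735, -0.001, -0.001]
ft_force: [0.5, 0.1, 0.1]
grip_width: 0.0002
```

Request:
{"name": "carry_out", "arguments": {"dr": [[0,0,0],[0,0,0],[0,0,0],[0,0,0]], "translation": [[0,0,0],[0,0,-0.1],[0,0,-0.1],[0,0,-0.1]], "grip": [0,0,0,0]}}

```text
time: 3.4
position: [0.5192, 0.0973, 0.0398]
tool_rot: [0.678, 0.735, 0.0, 0.0]
ft_force: [-1.1, 0.2, 0.4]
grip_width: 0.0008
```

```bash
python3 - <<'E'
from h import *
c=robot.camera("scene");s=c["color"];d=robot.camera("side")["color"]
f=lambda im,x,y,W,H:cv2.resize(im[y:y+H,x:x+W],(400,300),interpolation=cv2.INTER_CUBIC)
cv2.imwrite("pics/m1.png",np.hstack([f(s,310,140,120,90),f(d,220,175,120,90)]))
E
```

```text
(no output)
```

View pics/m1.png

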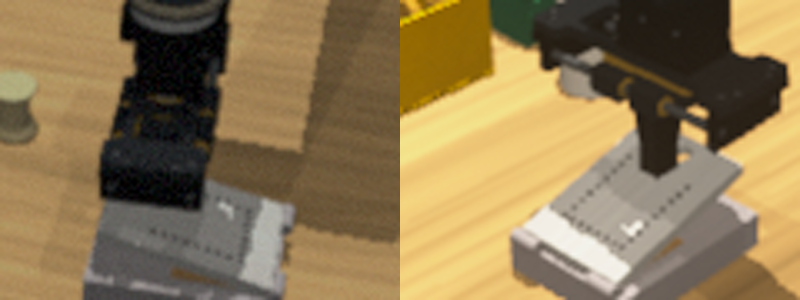

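The lid looks still ajar by a few tenths of a radian, with the finger on it at mid-lid. That disagrees with TCP z = 0.04, so I'll check by projecting points.

```bash
python3 - <<'E'
from h import *
o=robot.get_obs();print(o["position"],o["ft_force"])
ims=[]
yaw=.08;H=np.array([.514,.198,.035]);ax=np.array([np.cos(yaw),np.sin(yaw),0]);ay=np.array([-np.sin(yaw),np.cos(yaw),0])
def lid(th):
    e=-ay*np.cos(th)+np.array([0,0,np.sin(th)]);n=ay*np.sin(th)+np.array([0,0,np.cos(th)])
    return [H+ax*a+e*r+n*.005 for a,r in((-.05,.005),(.05,.005),(.05,.147),(-.05,.147),(0,.13))]
for n,x,y in(("scene",310,140),("side",220,175)):
    c=robot.camera(n);im=cv2.resize(c["color"][y:y+90,x:x+120],(400,300),interpolation=cv2.INTER_CUBIC)
    for P,col in [([o["position"]],(0,0,255)),(lid(0),(0,255,0)),(lid(.3),(255,0,0))]:
        for q in proj(c,P): cv2.circle(im,tuple(((q-[x,y])*3.333).astype(int).tolist()),4,col,1)
    ims.append(im)
cv2.imwrite("pics/m2.png",np.hstack(ims))
E
```

```text
[0.51926822 0.09717627 0.03988598] [-0.59566858 -0.25475462  0.55885383]
```

View pics/m2.png

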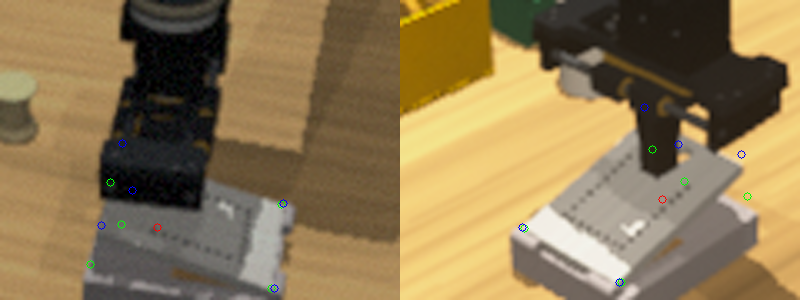

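```bash
python3 - <<'E'
from h import *
import pickle
cs=pickle.load(open("c0.pkl","rb"))
f=lambda im,x,y,W,H:cv2.resize(im[y:y+H,x:x+W],(400,300),interpolation=cv2.INTER_CUBIC)
L=[]
for n,x,y in(("scene",260,110),("side",255,85)):
    c=cs[n];im=f(c["color"],x,y,100,75)
    for q in proj(c,[[.6244,0,.1917],[.5809,0,.1917],[.6679,0,.1917]]): cv2.circle(im,tuple(((q-[x,y])*4).astype(int).tolist()),4,(0,0,255),1)
    L.append(im)
w=robot.camera("wrist");im=w["color"].copy();o=robot.get_obs()
for P in(o["position"],[.525,.068,.04],[.525,.068,.03]):
    q=proj(w,P)[0];print(q);cv2.circle(im,tuple(q.astype(int).tolist()),4,(0,0,255),1)
c=robot.camera("side");print(o["position"],o["q"],o["joint_torque"])
m=np.vstack([np.hstack(L),np.hstack([cv2.resize(im,(480,300)),f(c["color"],250,205,60,52)[:,:320]])])
cv2.imwrite("pics/m3.png",m)
E
```

```text
[323.97115716 240.94443331]
[329.37859989 283.50752103]
[329.25391021 276.4822853 ]
[0.51918983 0.09712637 0.03978539] [-2.68152667e-02  6.35299435e-01  1.80049410e+00  5.51664527e-05
  7.05094309e-01 -1.06962093e-01] [ 1.30017611e-02 -4.02554047e+01 -9.26008791e+00  4.72537021e-02
  4.28643369e-02  8.43017688e-05]
```

View pics/m3.png

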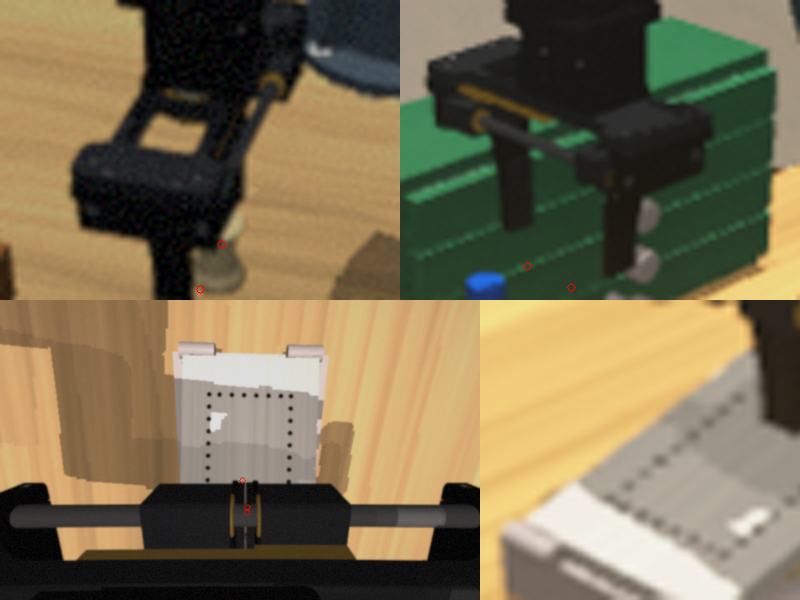

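```bash
python3 - <<'E'
from h import *
import pickle
cs=pickle.load(open("c0.pkl","rb"))
print(robot.grip_depth,[a for a in dir(robot) if a[0]!='_'])
print(tri(ray(cs["side"],(283.75,142)),ray(cs["scene"],(304,185))))
# shut finger now, bottom mid in side view
c=robot.camera("side")
o,d=ray(c,(220+(657-400)/3.333,175+177/3.333)); 
print(o+d*(.519-o[0])/d[0], o+d*(.097-o[1])/d[1])
E
```

```text
0.0187 ['Unreachable', 'camera', 'get_obs', 'grip_depth', 'hand_in']
(array([0.67330537, 0.00303484, 0.22095438]), np.float64(0.0043926645930630935))
[0.519      0.10268293 0.06361688] [0.52515643 0.097      0.05783687]
```

The visible fingertips sit about 2 cm behind the reported TCP: 0.06 against 0.04 now, and 0.22 against 0.19 at the start. That explains the lid staying ajar at about 0.2. I'll press further down and watch the force.

Request:
{"name": "carry_out", "arguments": {"dr": [[0,0,0],[0,0,0],[0,0,0],[0,0,0],[0,0,0]], "translation": [[0,0,-0.4],[0,0,-0.8],[0,0,-1.2],[0,0,-1.5],[0,0,-1.5]], "grip": [0,0,0,0,0]}}

```text
time: 4.17
position: [0.5184, 0.097, 0.0235]
tool_rot: [0.678, 0.735, -0.001, -0.001]
ft_force: [0.4, 0.1, 0.3]
grip_width: 0.0005
```

Request:
{"name": "carry_out", "arguments": {"dr": [[0,0,0],[0,0,0],[0,0,0]], "translation": [[0,0,-0.2],[0,0,-0.3],[0,0,-0.3]], "grip": [0,0,0]}}

```text
time: 4.42
position: [0.5188, 0.0971, 0.0212]
tool_rot: [0.678, 0.735, -0.0, -0.0]
ft_force: [-0.8, 0.2, 0.2]
grip_width: 0.0002
```

```bash
python3 - <<'E'
from h import *
o=robot.get_obs();print(o["position"],o["ft_force"])
L=[]
yaw=.08;H=np.array([.514,.198,.035]);ax=np.array([np.cos(yaw),np.sin(yaw),0]);ay=np.array([-np.sin(yaw),np.cos(yaw),0])
def lid(th):
    e=-ay*np.cos(th)+np.array([0,0,np.sin(th)]);n=ay*np.sin(th)+np.array([0,0,np.cos(th)])
    return [H+ax*a+e*r+n*.005 for a,r in((-.05,.005),(.05,.005),(.05,.147),(-.05,.147))]
for n,x,y in(("scene",310,140),("side",220,175)):
    c=robot.camera(n);im=cv2.resize(c["color"][y:y+90,x:x+120],(400,300),interpolation=cv2.INTER_CUBIC)
    for P,col in [([o["position"]],(0,0,255)),(lid(0),(0,255,0)),(lid(.1),(255,0,0))]:
        for q in proj(c,P): cv2.circle(im,tuple(((q-[x,y])*3.333).astype(int).tolist()),3,col,1)
    L.append(im)
cv2.imwrite("pics/m4.png",np.hstack(L))
E
```

```text
[0.51880216 0.097057   0.02118031] [-0.83109737  0.15250656  0.15728128]
```

View pics/m4.png

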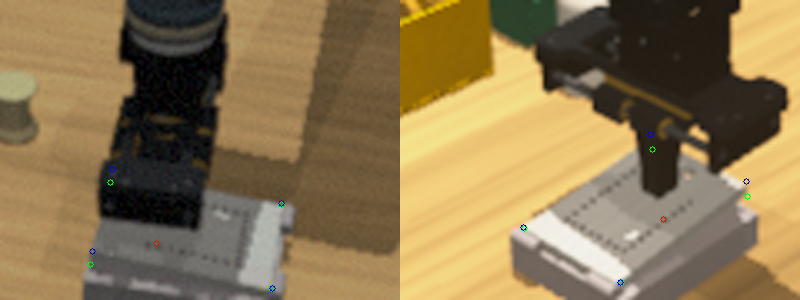

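Request:
{"name": "carry_out", "arguments": {"dr": [[0,0,0],[0,0,0],[0,0,0]], "translation": [[0,0,-0.2],[0,0,-0.3],[0,0,-0.3]], "grip": [0,0,0]}}

```text
time: 4.77
position: [0.5192, 0.0969, 0.0185]
tool_rot: [0.678, 0.735, 0.0, 0.0]
ft_force: [0.4, 0.0, 1.2]
grip_width: 0.0006
```

Request:
{"name": "carry_out", "arguments": {"dr": [[0,0,0],[0,0,0],[0,0,0]], "translation": [[0,0,-0.2],[0,0,-0.3],[0,0,-0.3]], "grip": [0,0,0]}}

```text
time: 5.02
position: [0.5193, 0.0967, 0.0156]
tool_rot: [0.678, 0.735, 0.0, 0.0]
ft_force: [0.2, -2.5, 3.5]
grip_width: 0.001
```

Request:
{"name": "carry_out", "arguments": {"dr": [[0,0,0],[0,0,0],[0,0,0]], "translation": [[0,0,-0.2],[0,0,-0.3],[0,0,-0.3]], "grip": [0,0,0]}}

```text
time: 5.27
position: [0.5193, 0.0965, 0.0127]
tool_rot: [0.678, 0.735, -0.0, 0.0]
ft_force: [0.0, -2.8, 4.4]
grip_width: 0.0006
```

Request:
{"name": "carry_out", "arguments": {"dr": [[0,0,0],[0,0,0],[0,0,0]], "translation": [[0,0,-0.2],[0,0,-0.3],[0,0,-0.3]], "grip": [0,0,0]}}

```text
time: 5.52
position: [0.5193, 0.0964, 0.0103]
tool_rot: [0.678, 0.735, -0.0, 0.001]
ft_force: [-1.2, -4.8, 10.3]
grip_width: 0.0005
```

Request:
{"name": "carry_out", "arguments": {"dr": [[0,0,0],[0,0,0],[0,0,0],[0,0,-0.12],[0,0,-0.24],[0,0,-0.36],[0,0,-0.48],[0,0,-0.6],[0,0,-0.72],[0,0,-0.84],[0,0,-0.96],[0,0,-1.08],[0,0,-1.2],[0,0,-1.32],[0,0,-1.44],[0,0,-1.56],[0,0,-1.68],[0,0,-1.73],[0,0,-1.73],[0,0,-1.73]], "translation": [[0,0,2],[0,0,5],[0,0,8],[0,-1,11],[0,-3,13],[0,-5,15],[0,-7.5,16],[-0.5,-10,16],[-1,-12.5,16],[-1.5,-15,16],[-2,-17.5,16],[-2.5,-20,16],[-3,-22.5,16],[-3.5,-25,16],[-4,-27.5,16],[-4.3,-30,16],[-4.3,-32,16],[-4.3,-32.9,16],[-4.3,-32.9,14],[-4.3,-32.9,14]], "grip": [0,0,0,0,0,0.3,0.7,0.7,0.7,0.7,0.7,0.7,0.7,0.7,0.7,0.7,0.7,0.7,0.7,0.7]}}

```text
time: 7.18
position: [0.4741, -0.231, 0.1468]
tool_rot: [0.999, -0.04, -0.002, -0.002]
ft_force: [-0.9, 0.4, -0.1]
grip_width: 0.0606
```

```bash
python3 - <<'E'
from h import *
import pickle
o=robot.get_obs();print(o["position"],o["q"][5],o["grip_width"])
cs={n:robot.camera(n) for n in("scene","side","wrist")};pickle.dump(cs,open("c1.pkl","wb"))
w=cs["wrist"];print(proj(w,[[.476,-.2325,.1],[.476,-.2325,.052]]))
f=lambda im,x,y,W,H:cv2.resize(im[y:y+H,x:x+W],(400,300),interpolation=cv2.INTER_CUBIC)
m=np.vstack([cv2.resize(w["color"],(480,300)),])
m=np.vstack([np.hstack([f(cs["scene"]["color"],200,120,88,66),f(cs["scene"]["color"],310,140,120,90)]),np.hstack([f(cs["side"]["color"],220,175,120,90),cv2.resize(w["color"],(400,250),interpolation=cv2.INTER_AREA) if 0 else cv2.copyMakeBorder(cv2.resize(w["color"],(400,250)),0,50,0,0,cv2.BORDER_CONSTANT)])])
cv2.imwrite("pics/m5.png",m)
E
```

```text
[ 0.47414017 -0.23102661  0.1467526 ] 0.985263208171509 0.06063959755615893
[[330.25783614 218.3749432 ]
 [329.89553863 203.26593282]]
```

View pics/m5.png

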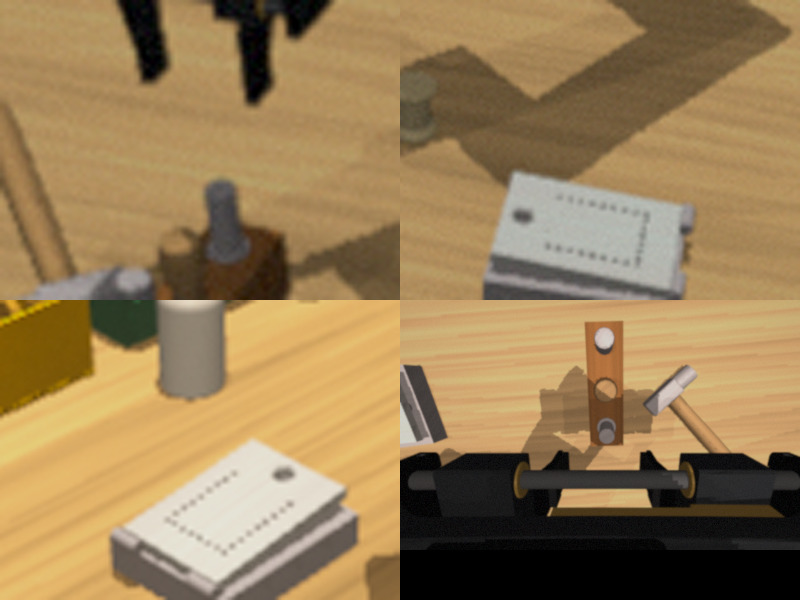

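```bash
python3 - <<'E'
from h import *
import pickle
cs=pickle.load(open("c1.pkl","rb"));s=cs["scene"]
for z in(.147,.176): print(z,proj(s,[[.475,-.231-.037,z],[.475,-.231+.037,z]]).round(1).tolist())
for n,uv in(("scene",(346.9,204.5)),("side",(305.5,226.9))): print(n,onz(cs[n],uv,.0475))
w=cs["wrist"]
# pin head top in wrist: bright metallic pixels near prediction
g=cv2.cvtColor(w["color"],cv2.COLOR_BGR2HSV)[185:235,310:350]
m=(g[...,1]<70).astype(np.uint8);n,l,st,ce=cv2.connectedComponentsWithStats(m)
for i in range(1,n):
    if st[i,4]>30: print(st[i]+[310,185,0,0,0],ce[i]+[310,185])
print(onz(w,(331,219),.1),onz(w,(330,203),.052))
E
```

```text
0.147 [[234.5, 145.6], [259.2, 149.7]]
0.176 [[233.0, 136.8], [258.1, 140.9]]
scene [0.52058626 0.06832565 0.0475    ]
side [0.52499167 0.0674038  0.0475    ]
[316 189  29  41 947] [330.16473073 208.19007392]
[ 0.47544915 -0.23303572  0.1       ] [ 0.47624374 -0.23261516  0.052     ]
```

Request:
{"name": "carry_out", "arguments": {"dr": [[0,0,0],[0,0,0],[0,0,0],[0,0,0],[0,0,0],[0,0,0]], "translation": [[0.1,-0.1,-2.5],[0.15,-0.15,-5],[0.15,-0.15,-7.5],[0.15,-0.15,-9.5],[0.15,-0.15,-10.8],[0.15,-0.15,-10.8]], "grip": [0.7,0.7,0.7,0.7,0.7,0.7]}}

```text
time: 7.83
position: [0.4763, -0.2318, 0.0396]
tool_rot: [0.999, -0.039, -0.002, -0.001]
ft_force: [-0.2, 0.8, -0.0]
grip_width: 0.0608
```

Request:
{"name": "carry_out", "arguments": {"dr": [[0,0,0],[0,0,0],[0,0,0],[0,0,0],[0,0,0],[0,0,0],[0,0,0],[0,0,0]], "translation": [[0,-0.1,-0.6],[0,-0.1,-0.9],[0,-0.1,-0.9],[0,-0.1,-0.9],[0,-0.1,-0.9],[0,-0.1,-0.9],[0,-0.1,-0.9],[0,-0.1,-0.9]], "grip": [0.7,0.7,0.4,0.1,0.1,0.1,0.1,0.1], "newtons": 45}}

```text
time: 8.5
position: [0.4776, -0.2346, 0.0328]
tool_rot: [0.999, -0.04, 0.0, 0.0]
ft_force: [-0.6, -0.6, 0.8]
grip_width: 0.0288
```

Request:
{"name": "carry_out", "arguments": {"dr": [[0,0,0],[0,0,0],[0,0,0],[0,0,0],[0,0,0],[0,0,0],[0,0,0],[0,0,0]], "translation": [[0,0,0],[0,0,1],[0,0,2],[0,0,3],[0,0,4],[0,0,5],[0,0,6],[0,0,6]], "grip": [0.1,0.1,0.1,0.1,0.1,0.1,0.1,0.1]}}

```text
time: 9.17
position: [0.4788, -0.2355, 0.095]
tool_rot: [0.999, -0.04, 0.002, 0.001]
ft_force: [0.5, -0.9, -1.7]
grip_width: 0.0188
```

```bash
python3 - <<'E'
from h import *
import pickle
o=robot.get_obs();print(o["position"],o["ft_force"],o["grip_width"])
cs={n:robot.camera(n) for n in("scene","wrist")};pickle.dump(cs,open("c2.pkl","wb"))
s=cs["scene"];print(proj(s,[o["position"]]))
f=lambda im,x,y,W,H:cv2.resize(im[y:y+H,x:x+W],(400,300),interpolation=cv2.INTER_CUBIC)
cv2.imwrite("pics/m6.png",np.hstack([f(s["color"],205,130,88,66),f(cs["wrist"]["color"],220,130,240,180)]))
E
```

```text
[ 0.47883822 -0.23547016  0.09498952] [ 0.52245193 -0.94375337 -1.70327351] 0.01880183435251459
[[247.05075155 163.31442249]]
```

View pics/m6.png

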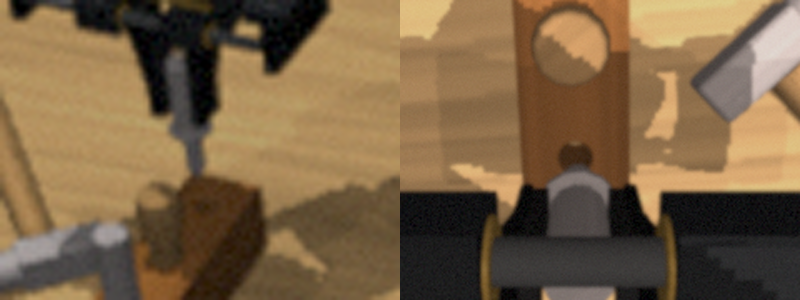

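```bash
python3 - <<'E'
from h import *
import pickle
cs=pickle.load(open("c2.pkl","rb"));s=cs["scene"]
print(onz(s,(248.1,167.8),.078),onz(s,(246.8,158.6),.113),onz(s,(205+178/4.545,130+60/4.545),.155))
P=[.4788,-.2355]
for z in(.078,.113,.155):print(proj(s,P+[z]))
E
```

```text
[ 0.47740637 -0.23508795  0.078     ] [ 0.48031293 -0.23319121  0.113     ] [ 0.46740491 -0.24108974  0.155     ]
[[247.77485853 168.06077624]]
[[246.2591877  158.16425977]]
[[244.36043345 145.76251141]]
```

Request:
{"name": "carry_out", "arguments": {"dr": [[0,0,0],[0,0,0],[0,0,0],[0,0,0],[0,0,0],[0,0,0],[0,0,0],[0,0,0],[0,0,0],[0,0,0],[0,0,0],[0,0,0],[0,0,0],[0,0,0],[0,0,0]], "translation": [[0,0,1.5],[0,0.5,3],[0,2,3],[0,4.5,3],[0,7.5,3],[0,10.5,3],[0,13.5,3],[0,16.5,3],[0,19.5,3],[0,22.5,3],[0,25,3],[0.3,27.5,3],[0.5,29.5,3],[0.5,30.4,3],[0.5,30.4,3]], "grip": [0.1,0.1,0.1,0.1,0.1,0.1,0.1,0.1,0.1,0.1,0.1,0.1,0.1,0.1,0.1]}}

```text
time: 10.52
position: [0.481, 0.0717, 0.1216]
tool_rot: [0.999, -0.038, -0.001, -0.0]
ft_force: [0.1, -0.6, -0.6]
grip_width: 0.0189
```

```bash
python3 - <<'E'
from h import *
import pickle
o=robot.get_obs();print(o["position"],o["ft_force"],o["grip_width"],o["q"])
w=robot.camera("wrist");pickle.dump(w,open("c3.pkl","wb"))
p=proj(w,[[.5245,.0685,.0475],[.5245,.0685,.03]]);print(p)
x,y=(p[0]-[60,45]).astype(int)
cv2.imwrite("pics/m7.png",cv2.resize(w["color"][y:y+120,x:x+120],(600,600),interpolation=cv2.INTER_CUBIC));print(x,y)
E
```

```text
[0.48100265 0.0717097  0.12161449] [ 0.14609125 -0.63945302 -0.57180416] 0.01894492495460927 [-8.24971276e-02  4.53261871e-01  1.84482010e+00  4.06738652e-04
  8.45780849e-01  1.56377723e+00]
[[327.93493877 159.49023189]
 [327.89086487 157.20287718]]
267 114
```

View pics/m7.png

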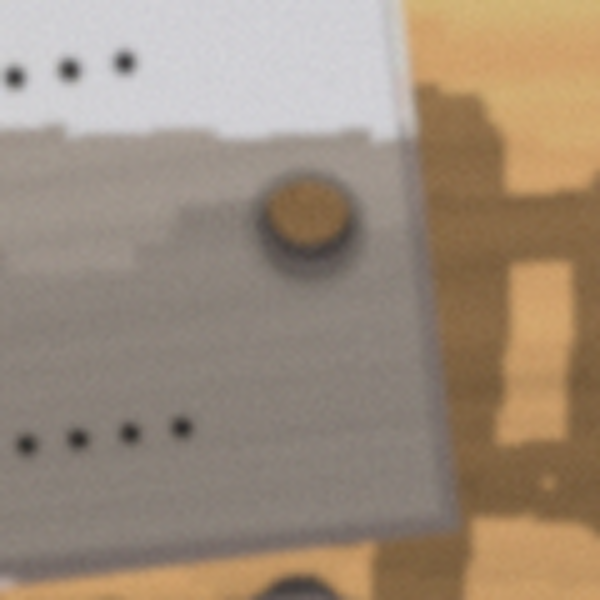

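```bash
python3 - <<'E'
from h import *
import pickle
w=pickle.load(open("c3.pkl","rb"))
print(onz(w,(329,158.4),.0475)); print(onz(w,(267+60.6,114+120),.0))
# block hole check from c2 wrist: block hole pixel where pin stood
w2=pickle.load(open("c2.pkl","rb"))["wrist"];print(onz(w2,(220+(576-400)*.6,130+157*.6),.05))
o=robot.get_obs();print(o["position"],R.from_quat(o["tool_rot"]).as_matrix()[:,2])
E
```

```text
[0.52531562 0.06756618 0.0475    ]
[0.44339557 0.07485585 0.        ]
[ 0.47655106 -0.23315531  0.05      ]
[0.48133877 0.07042405 0.12173932] [-1.87679838e-03 -1.68121645e-04 -9.99998225e-01]
```

Request:
{"name": "carry_out", "arguments": {"dr": [[0,0,0],[0,0,0],[0,0,0],[0,0,0],[0,0,0],[0,0,0],[0,0,0]], "translation": [[1.5,0,0],[3,-0.1,-0.5],[4.2,-0.2,-1.5],[4.4,-0.2,-2.8],[4.4,-0.2,-4],[4.4,-0.2,-4.3],[4.4,-0.2,-4.3]], "grip": [0.1,0.1,0.1,0.1,0.1,0.1,0.1]}}

```text
time: 11.15
position: [0.5252, 0.0664, 0.0782]
tool_rot: [0.999, -0.04, -0.002, 0.0]
ft_force: [0.1, 0.1, -1.2]
grip_width: 0.0188
```

```bash
python3 - <<'E'
from h import *
import pickle
L=[]
cs={}
for n in("scene","side","wrist","scene","side"):
    cs[n]=robot.camera(n);L.append(robot.get_obs()["position"])
print(np.array(L).round(4).tolist(),np.mean(L,0))
pickle.dump(cs,open("c4.pkl","wb"))
H=[.525,.068]
f=lambda im,x,y:cv2.resize(im[y:y+60,x:x+60],(400,400),interpolation=cv2.INTER_CUBIC)
A=[]
for n in("scene","side"):
    p=proj(cs[n],H+[.0475])[0];x,y=(p-[30,35]).astype(int);im=f(cs[n]["color"],x,y);A.append(im)
    print(n,x,y,p,"pred tip",proj(cs[n],H+[.060])[0])
cv2.imwrite("pics/m8.png",np.hstack(A))
E
```

```text
[[0.5259, 0.0666, 0.079], [0.5264, 0.0668, 0.0796], [0.5267, 0.067, 0.0799], [0.5269, 0.0671, 0.0801], [0.5269, 0.0673, 0.0802]] [0.52655261 0.06695383 0.07974633]
scene 316 170 [346.40007824 205.53912021] pred tip [346.56043925 202.08813165]
side 275 191 [305.33262196 226.9891726 ] pred tip [305.32440205 223.00307679]
```

View pics/m8.png

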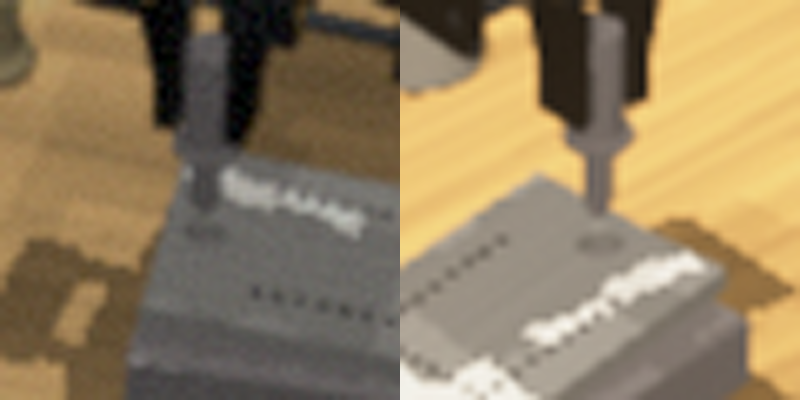

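Tip is right over the hole within about 1–2 mm: scene tip (205,210) and hole (206,232), side tip (597,213) and hole (600,243). I'll nudge by −1 mm in x and descend, watching forces.

Request:
{"name": "carry_out", "arguments": {"dr": [[0,0,0],[0,0,0],[0,0,0],[0,0,0],[0,0,0],[0,0,0]], "translation": [[-0.1,0.05,-0.3],[-0.1,0.05,-0.8],[-0.1,0.05,-1.3],[-0.1,0.05,-1.8],[-0.1,0.05,-2.1],[-0.1,0.05,-2.1]], "grip": [0.1,0.1,0.1,0.1,0.1,0.1]}}

```text
time: 11.9
position: [0.5247, 0.0681, 0.0574]
tool_rot: [0.999, -0.04, -0.001, -0.0]
ft_force: [-0.3, 0.2, -0.6]
grip_width: 0.0189
```

Request:
{"name": "carry_out", "arguments": {"dr": [[0,0,0],[0,0,0],[0,0,0]], "translation": [[0,0,-0.3],[0,0,-0.5],[0,0,-0.5]], "grip": [0.1,0.1,0.1]}}

```text
time: 12.15
position: [0.5252, 0.068, 0.053]
tool_rot: [0.999, -0.04, -0.0, -0.0]
ft_force: [-0.2, -1.0, -1.1]
grip_width: 0.019
```

Request:
{"name": "carry_out", "arguments": {"dr": [[0,0,0],[0,0,0],[0,0,0],[0,0,0]], "translation": [[0,0,-0.4],[0,0,-0.8],[0,0,-1.1],[0,0,-1.1]], "grip": [0.1,0.1,0.1,0.1]}}

```text
time: 12.48
position: [0.5249, 0.068, 0.0417]
tool_rot: [0.999, -0.04, -0.001, -0.0]
ft_force: [0.4, -0.1, -0.4]
grip_width: 0.0188
```

Request:
{"name": "carry_out", "arguments": {"dr": [[0,0,0],[0,0,0],[0,0,0],[0,0,0]], "translation": [[0,0,-0.4],[0,0,-0.8],[0,0,-1.0],[0,0,-1.0]], "grip": [0.1,0.1,0.1,0.1]}}

```text
time: 12.82
position: [0.5256, 0.0679, 0.0321]
tool_rot: [0.999, -0.04, 0.0, 0.0]
ft_force: [-0.0, 0.3, -0.7]
grip_width: 0.019
```

Tip is at about z = 0.015 with no resistance. Now the press down.

Request:
{"name": "carry_out", "arguments": {"dr": [[0,0,0],[0,0,0],[0,0,0],[0,0,0]], "translation": [[0,0,-0.2],[0,0,-0.4],[0,0,-0.6],[0,0,-0.6]], "grip": [0.1,0.1,0.1,0.1]}}

```text
time: 13.15
position: [0.5257, 0.0677, 0.0265]
tool_rot: [0.999, -0.039, 0.0, 0.0]
ft_force: [-0.7, -1.1, 2.7]
grip_width: 0.0189
```

Request:
{"name": "carry_out", "arguments": {"dr": [[0,0,0],[0,0,0],[0,0,0]], "translation": [[0,0,-0.15],[0,0,-0.3],[0,0,-0.3]], "grip": [0.1,0.1,0.1]}}

```text
time: 13.4
position: [0.5258, 0.0676, 0.0241]
tool_rot: [0.999, -0.039, 0.0, 0.0]
ft_force: [-0.9, -3.1, 7.1]
grip_width: 0.0192
```

Request:
{"name": "carry_out", "arguments": {"dr": [[0,0,0],[0,0,0],[0,0,0]], "translation": [[0,0,-0.1],[0,0,-0.2],[0,0,-0.2]], "grip": [0.1,0.1,0.1]}}

```text
time: 13.65
position: [0.5259, 0.0676, 0.0238]
tool_rot: [0.999, -0.039, 0.001, 0.0]
ft_force: [-3.0, -3.1, 20.8]
grip_width: 0.0188
```

Request:
{"name": "carry_out", "arguments": {"dr": [[0,0,0],[0,0,0],[0,0,0]], "translation": [[0,0,-0.1],[0,0,-0.15],[0,0,-0.15]], "grip": [0.1,0.1,0.1]}}

```text
time: 13.9
position: [0.526, 0.0676, 0.0236]
tool_rot: [0.999, -0.039, 0.001, 0.0]
ft_force: [-5.7, -3.4, 30.1]
grip_width: 0.0187
```

Request:
{"name": "carry_out", "arguments": {"dr": [[0,0,0],[0,0,0],[0,0,0],[0,0,0]], "translation": [[0,0,0.1],[0,0,0.1],[0,0,0.1],[0,0,0.1]], "grip": [0.1,0.1,0.1,0.1]}}

```text
time: 14.23
position: [0.526, 0.0676, 0.0238]
tool_rot: [0.999, -0.039, 0.001, 0.0]
ft_force: [-4.0, -4.1, 24.1]
grip_width: 0.0189
```

```bash
python3 - <<'E'
from h import *
A=[]
for n in("scene","side"):
    c=robot.camera(n);x,y=(proj(c,[.525,.1,.04])[0]-[40,40]).astype(int)
    im=cv2.resize(c["color"][y:y+80,x:x+80],(400,400),interpolation=cv2.INTER_CUBIC)
    yaw=.08;H=np.array([.514,.198,.04]);ax=np.array([np.cos(yaw),np.sin(yaw),0]);ay=np.array([-np.sin(yaw),np.cos(yaw),0])
    for q in proj(c,[H+a*ax-.147*ay for a in(-.05,.05)]): cv2.circle(im,tuple(((q-[x,y])*5).astype(int).tolist()),3,(0,255,0),1)
    A.append(im)
cv2.imwrite("pics/m9.png",np.hstack(A))
for _ in range(3): robot.camera("side");o=robot.get_obs();print(o["position"],o["ft_force"],o["grip_width"],o["time"])
E
```

```text
[0.52595528 0.06760557 0.02375294] [-4.89966648 -3.64752019 23.98156381] 0.01843600571728348 14.3833
[0.525978   0.06757986 0.02375306] [-4.49251542 -3.15222487 23.60428391] 0.018848654839110954 14.4333
[0.5259849  0.06759752 0.02376319] [-4.216423   -3.60771703 23.2227171 ] 0.018653299260237448 14.4833
```

View pics/m9.png

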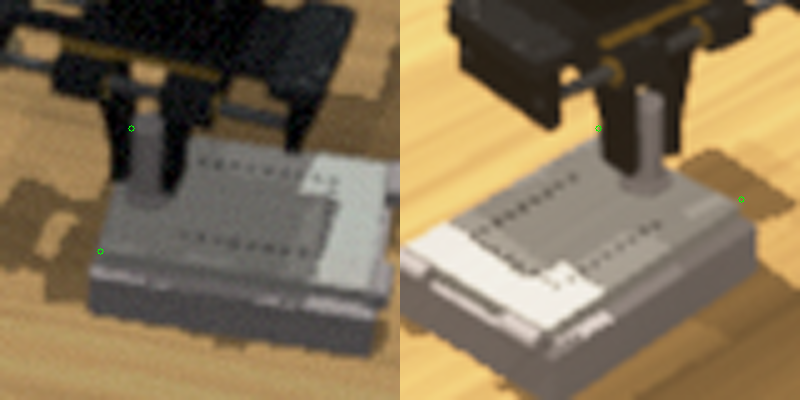

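The lid lies flat on the base and the collar sits on the lid at scene (148,195) and side (645,185). The arm is steady, pressing about 23 N, so I'm handing in.

```bash
python3 -c "
from rig import robot
print(robot.hand_in())"
```

```text
the job is handed in; nothing more can be done
None
```

I swung the lid shut onto its plunger, took the collared pin out of the block, and pushed it through the lid into the base. I handed the job in at about 14.5 s, still gripping and pressing; no verdict was reported.

**Last checks:**
- **Press:** the downward push held at about 23 N, and the arm was still to within 0.1 mm.
- **Grip:** the finger opening was about 18.8 mm on the nominally 20 mm head, with the grip set to 45 N.
- **Seating:** the pin came to a hard stop within about 1 mm of the expected height. Both camera views showed the lid flat and the collar on it.
- **Side load:** about 5 N sideways remained at the wrist, so the pin may be rubbing one wall of the hole. Its tilt and its offset in the hole were not measured after it was seated.
- **Other objects:** I did not compare the bystanders' positions at the end. The moves were planned to stay clear of them.

**Disagreement:** the visible fingertips sat about 28 mm behind the reported tool point, against none stated. The first closing stroke therefore stopped at about 0.2 rad. I corrected for this by pressing on until the plunger was felt, and used the same offset for the pin.

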